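Shake the wash token out of the upside-down bank

TASK

The clear token bank is standing upside down on its slotted lid with one brass wash token inside. Lift it with the token still in it, hold it over the beige saucer and shake or rock it until the token drops through the slot into the saucer, then stand the bank back on the counter, still upside down, and let go. Leave the saucer and the steel mixing cup where they stand.

Things in the scene. Friction and masses are not known exactly. Their poses are not given: they have to be found in the camera images.
- bank: Closed clear-plastic box upside down, 100 (x) x 46 (y) x 75 mm, 0.22 kg, four black rubber feet on top, black slotted lid at the bottom. Origin: centre of underside, z up. Grip across the 46 mm. Inside 92 x 36 mm. Its floor is two ramps falling 16 deg from the ends (22 mm above the underside) to the edges (12 mm up) of the slot: 20 mm in x, 36 mm in y, centred on the origin, the only opening.
- token: Brass oblong bar 14 (x) x 34 (y) x 8 mm, 30 g; origin centre of underside. Starts in the bank, lying across it 27-31 mm to the bank's +x side. Friction (0.5-0.7) holds it while the bank is level and moved gently (under 2 m/s2). Rocked about the bank's y with that end raised over 20 deg, or jerked along x, it slides to the slot and drops out; tilted the other way it goes to the end wall.
- saucer: Beige ceramic saucer, round, 160 mm across, rim 22 mm high, loose on the counter, 0.3 kg. Origin: centre of its underside.
- mixing_cup: Stainless mixing cup, round, 86 mm across the rim, 85 mm tall, open on top, standing on the counter farther from the robot than the bank and the saucer; not to be moved. Origin: centre of its underside.
Not all that is in view belongs to the job. Leave any blue look-alike of the bank alone. Leave any turquoise look-alike of the saucer alone.

How it is judged:
By the outcome, as a careful person would: the job done as asked, in the order asked, and still so for the second after the job is handed in, with the robot touching nothing.
It also fails if it takes over 54 s, if anything falls off the work surface, if the arm or the gripper's body presses on something with over 40 N, if the wrist force passes 120 N, or if a joint passes its speed limit or range.

ROBOT

A 7-joint arm with a two-finger parallel gripper is mounted at the origin on the work surface. World frame = base frame: x ahead of the robot, y to its left, z up, the work surface at z = 0. Lengths are in m, angles in rad, forces in N, time in s.
With the tool pointing down it reaches from about 0.4 to 0.925 m from the base axis. Payload 5.6 kg.
Tool frame: the origin (TCP) lies at the very end of the fingers, on their centre line; the grasp point (between the pads) lies 19 mm behind it (r.pinch_z is the distance from the TCP to the grasp point, in m); z points along the fingers, y is the line along which they close (so a half turn about z gives the same grasp; the last joint's range is limited). The gripper opens to 85 mm and grips with 20 to 120 N. Pads are 22 mm wide; open, the fingers measure 114 mm over their backs; the gripper's body (76 mm by 85 mm) begins 54 mm behind the grasp point. The pads swing forward as they close: fully open they stand 13 mm farther back than shut.
Start: joints at [1.22, 0.468, -0.012, 1.603, 0.006, 1.071, -0.056], TCP at [0.197, -0.619, 0.231] pointing down, gripper open.
Joint ranges: [-2.53, 2.53], [-0.31, 2.02], [-1.57, 1.55], [0.28, 2.44], [-1.29, 4.43], [0.15, 1.84], [-2.92, 2.92]. Speed limits (rad/s): [2.57, 2.57, 3.14, 3.14, 3.14, 3.14, 3.14].

INTERFACE

Orientations are given as a unit quaternion [w, x, y, z].
In Python, from rig import r, imaging gives the robot as it stands. The module is installed in compiled form; this text tells all that it offers.
- The arm moves only by the shell command python3 -m pendant 'ROWS' [FORCE]. ROWS is JSON, a list that holds one entry, the list of rows, each a list of 7 numbers: the shift along the world's x, y, z in mm, then the turn, a rotation vector about the world's x, y, z in rad, then the closure in counts, from 0 (fully open) to 255 (shut). In form: [[[x, y, z, wx, wy, wz, claw], ...]]. A call has 1 to 5 rows; each row shifts and turns the commanded pose from where the row before left it; what a row does not reach is not made up. A row lasts 1/12 s, in which the tool goes at most 41.7 mm and 7.16 degrees, less where a joint would pass 70% of its speed; a pose out of reach is approached as far as the arm can. A call with a gripper value outside its range is refused whole. The fingers move at their own pace and stop on an object; FORCE is the grip in N (left out, the last holds). Time passes only in rows, so rows that do not move let the fingers close. It gives the time, the measured TCP pose, the force, the opening and the grip force at its end, in the units of the state.
- r.read_state(): the state, without advancing time (a new reading comes with each control period).
- imaging.grab_frame(name): name is "scene" or "top" or "wrist"; returns a dict with "img" (400x640x3 uint8, blue, green, red), "K" (3x3 intrinsics, pixels), "R" (3x3) and "t" (3): a world point X has camera coordinates R X + t. Camera axes: x right, y down, z forward; pixel columns grow to the right and rows downward; lengths in m; the calibration is good to about 2 mm. The wrist camera is an equidistant fisheye: a pixel r from the principal point sees the ray r / f radians off the axis. A picture is of the moment at which its call begins. There is no depth.
- r.sign_off(): hands the job in; it is judged then, once.
The state is a dict: "time": time; "joint_pos": joint angles; "dq": joint speeds; "tau": joint torques, N m; "tool_pos": TCP position; "tcp_rot": TCP orientation; "ft_force": force on the tool from outside, world axes, zero at the start; "wrist_torque": the same for the moment, N m; "grip_width": opening from 0.0 (shut) to 1.0 (fully open); "finger_force": force on a finger pad.
Only numpy, scipy, OpenCV 4.12 (cv2) and the standard library are available. Lean on these libraries where they do the work, as an engineer would, in place of code of your own. Each camera call takes 0.05 s, during which the arm holds its last target. There are 200 camera calls.

## Working session

There is one attempt and no reset: what is moved stays moved. The work goes in short steps, Python scripts to look and compute and a shell command to move; the robot and the scene stay as the last step left them, time stands still between calls to the robot, and variables do not carry over. Pictures are saved under pics/ and viewed, at most 10 in all, crops included, and the job is handed in when it is done.

```bash
mkdir -p pics
cat > h.py <<'E'
import numpy as np, cv2
from rig import r, imaging
def ray(f,u,v):
    K=np.array(f["K"]);R=np.array(f["R"]);t=np.array(f["t"])
    d=R.T@np.linalg.inv(K)@np.array([u,v,1.]);return -R.T@t,d
def onz(f,u,v,z):
    c,d=ray(f,u,v);return c+d*(z-c[2])/d[2]
def proj(f,X):
    p=np.array(f["K"])@(np.array(f["R"])@np.array(X)+np.array(f["t"]));return p[:2]/p[2]
E
python3 - <<'E'
from h import *
for n in("scene","top"):
    f=imaging.grab_frame(n);cv2.imwrite(f"pics/{n}0.png",f["img"]);np.savez(n+"0.npz",**{k:f[k] for k in("img","K","R","t")})
    print(n,np.round(-np.array(f["R"]).T@f["t"],3))
print(r.read_state())
E
```

```text
scene [ 1.074 -0.77   0.72 ]
top [ 0.427 -0.015  1.07 ]
{'time': 0.1, 'joint_pos': array([ 1.21999548,  0.46828649, -0.01158141,  1.60352437,  0.00599117,
        1.07138062, -0.05632374]), 'dq': array([-1.54463033e-03, -2.93465089e-03, -2.23476856e-04, -1.99977481e-03,
       -4.61577998e-04, -1.64915162e-03, -8.20619562e-05]), 'tau': array([ 1.60466254e-03, -5.33517659e+01,  2.17782939e-02, -2.51965857e+01,
        1.15382468e-02,  4.34038084e-03,  1.10056834e-05]), 'tool_pos': array([ 0.19670527, -0.61900685,  0.23043822]), 'tcp_rot': array([-7.62073276e-04,  9.88188934e-01,  1.53238434e-01, -1.76701195e-04]), 'ft_force': array([-0.47547083,  0.44229287, -0.31926007]), 'wrist_torque': array([ 0.03795283, -0.02900482, -0.00406444]), 'finger_force': 0.0, 'grip_width': 0.9986011414206356}
```

View pics/scene0.png

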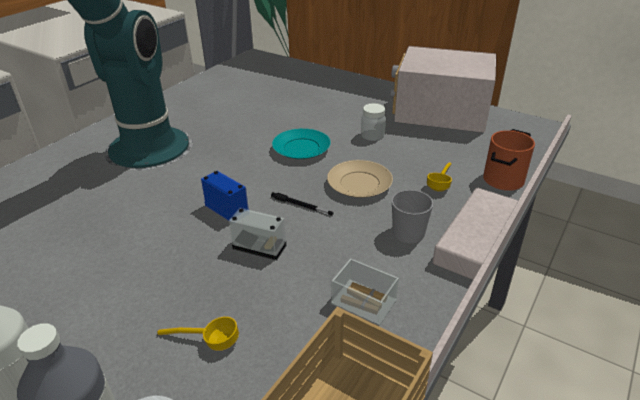

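View pics/top0.png

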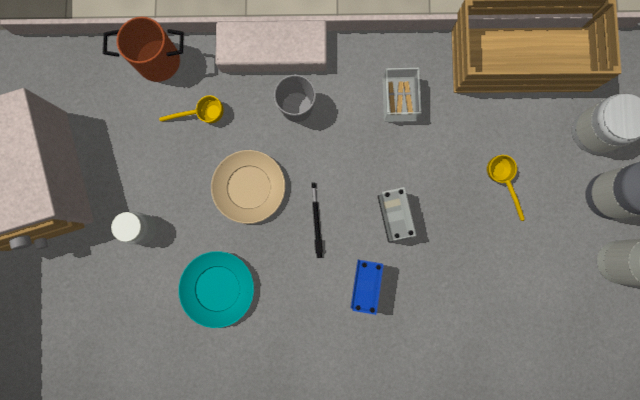

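The top view shows the bank candidates: clear box at (398,214), blue box at (367,287) and an open clear tray of bars at (403,95). The clear closed box with four black feet at (398,214), scene (258,232), fits the bank. The saucer is the beige one at (248,187), not the turquoise one at (217,289). The cup is at (295,98).

Run:
```python
from h import *
f=dict(np.load("top0.npz"));g=dict(np.load("scene0.npz"))
a=cv2.resize(f["img"][175:255,365:435],None,fx=5,fy=5,interpolation=2);b=cv2.resize(g["img"][195:275,220:300],None,fx=5,fy=5,interpolation=2)
cv2.imwrite("pics/crop.png",np.hstack([a,b]))
im=f["img"].astype(int)
m=(im.max(2)<45).astype(np.uint8);m2=np.zeros_like(m);m2[180:248,376:420]=m[180:248,376:420]
n,l,s,c=cv2.connectedComponentsWithStats(m2)
for i in range(1,n):
    if s[i,4]>3: print("dark",s[i],c[i].round(1),onz(f,*c[i],.075).round(4))
hsv=cv2.cvtColor(f["img"],cv2.COLOR_BGR2HSV)
m=cv2.inRange(hsv,(8,50,90),(25,160,255));m2=np.zeros_like(m);m2[145:230,205:292]=m[145:230,205:292]
c=max(cv2.findContours(m2,0,1)[0],key=cv2.contourArea);(e,ax,_)=cv2.fitEllipse(cv2.convexHull(c));print("saucer",e,ax,onz(f,*e,.022))
print("cup",onz(f,295,97,.085))
print("token",onz(f,392,203,.028))
print("pen",onz(f,314,185,.0),onz(f,320,256,0))
```

```text
dark [400 190   3   4   9] [400.9 191.7] [ 0.5609 -0.1692  0.075 ]
dark [386 193   3   4  10] [387.  194.2] [ 0.5558 -0.1413  0.075 ]
dark [409 231   4   4  12] [410.5 232.5] [ 0.4789 -0.1866  0.075 ]
dark [395 234   4   4  11] [396.6 235.5] [ 0.473 -0.159  0.075]
saucer (247.72378540039062, 186.3354034423828) (73.24333953857422, 74.45524597167969) [0.58037315 0.14830762 0.022     ]
cup [0.75580864 0.04427245 0.085     ]
token [ 0.5432661  -0.15743882  0.028     ]
pen [0.58613057 0.00703589 0.        ] [ 0.4326794  -0.00585338  0.        ]
```

View pics/crop.png

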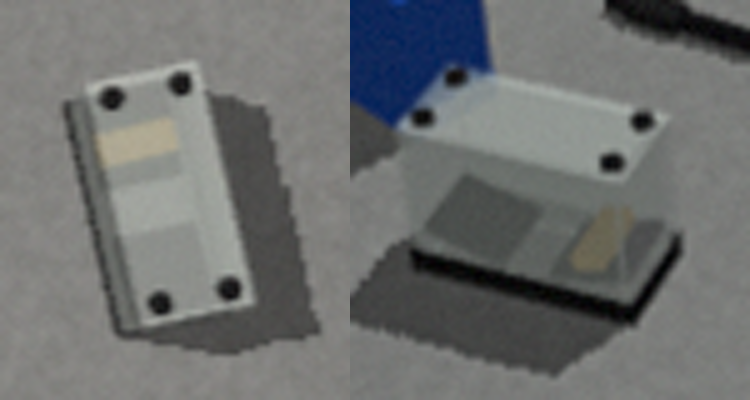

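The crop confirms it. The left panel (top view) shows four black feet and the token at the far, +x end. The right panel (scene view) shows the slotted black lid at the bottom. Bank centre is about (0.517, -0.164) with yaw +12°, saucer about (0.580, 0.148).

```bash
python3 -m pendant '[[[21,30,0,0,0,-0.02,0],[21,30,0,0,0,-0.02,0],[21,30,0,0,0,-0.02,0],[21,30,0,0,0,-0.02,0],[21,30,0,0,0,-0.02,0]]]' 40
python3 -m pendant '[[[21,30,0,0,0,0,0],[21,30,0,0,0,0,0],[21,30,0,0,0,0,0],[21,30,0,0,0,0,0],[21,30,0,0,0,0,0]]]'
python3 -m pendant '[[[21,30,0,0,0,0,0],[21,30,0,0,0,0,0],[21,30,0,0,0,0,0],[21,30,0,0,0,0,0],[21,30,0,0,0,0,0]]]'
python3 -m pendant '[[[5,5,-10,0,0,0,0],[0,0,-20,0,0,0,0],[0,0,-20,0,0,0,0],[0,0,-10,0,0,0,0],[0,0,0,0,0,0,0]]]'
python3 - <<'E'
from h import *
f=imaging.grab_frame("wrist");cv2.imwrite("pics/w1.png",f["img"]);np.savez("w1.npz",**{k:f[k] for k in("img","K","R","t")})
s=r.read_state();print(s["tool_pos"],s["tcp_rot"],r.pinch_z)
E
```

```text
time: 0.52
tool_pos: [0.3024, -0.4677, 0.2309]
tcp_rot: [-0.0, 0.995, 0.103, -0.0]
ft_force: [1.8, -0.2, 0.9]
grip_width: 1.0
finger_force: 0.0
time: 0.93
tool_pos: [0.4074, -0.3177, 0.2311]
tcp_rot: [-0.0, 0.995, 0.104, -0.0]
ft_force: [0.1, -0.3, 0.3]
grip_width: 1.001
finger_force: 0.0
time: 1.35
tool_pos: [0.5124, -0.1678, 0.2311]
tcp_rot: [-0.0, 0.995, 0.104, -0.0]
ft_force: [-1.0, -1.3, 0.3]
grip_width: 1.006
finger_force: 0.0
time: 1.77
tool_pos: [0.515, -0.1642, 0.1687]
tcp_rot: [-0.001, 0.995, 0.104, -0.003]
ft_force: [0.3, 0.6, 0.3]
grip_width: 0.999
finger_force: 0.0
[ 0.51602403 -0.16449566  0.17024695] [-5.38297687e-04  9.94624210e-01  1.03541289e-01 -1.26213729e-03] 0.0187
```

View pics/w1.png

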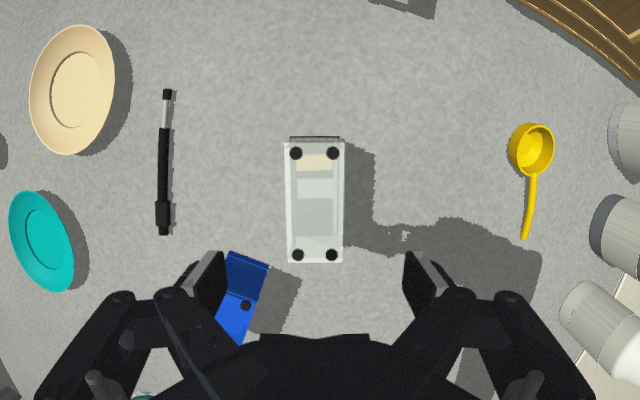

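The wrist view shows the bank squarely aligned, with feet at (296,153), (333,153), (298,255) and (331,255). The blue box sits below left, around (243,305).

Run:
```python
from h import *
f=dict(np.load("w1.npz"));K=f["K"];R=f["R"];t=f["t"]
def w(u,v,z):
    a=np.array([(u-K[0,2])/K[0,0],(v-K[1,2])/K[1,1]]);th=np.linalg.norm(a)
    d=R.T@np.r_[a/th*np.sin(th),np.cos(th)];c=-R.T@t;return c+d*(z-c[2])/d[2]
P=[w(u,v,.075) for u,v in((296,153),(333,153),(298,255),(331,255))]
print(np.round(P,4),np.mean(P,0)); d=P[0]+P[1]-P[2]-P[3];print(np.degrees(np.arctan2(d[1],d[0])))
print("blue",w(232,252,.075),w(268,265,.075))
```

```text
[[ 0.555  -0.1405  0.075 ]
 [ 0.5609 -0.1681  0.075 ]
 [ 0.4722 -0.1583  0.075 ]
 [ 0.4779 -0.1853  0.075 ]] [ 0.51651059 -0.16305689  0.075     ]
11.919655301486372
blue [ 0.46214021 -0.10242628  0.075     ] [ 0.45721132 -0.134928    0.075     ]
```

```bash
python3 -m pendant '[[[0,1,-20,0,0,0,0],[0,0,-25,0,0,0,0],[0,0,-25,0,0,0,0],[0,0,-25,0,0,0,0],[0,0,-20,0,0,0,0]]]'
python3 -m pendant '[[[0,0,-15,0,0,0,0],[0,0,-10,0,0,0,0],[0,0,0,0,0,0,0],[0,0,0,0,0,0,60],[0,0,0,0,0,0,90]]]' 40
python3 -m pendant '[[[0,0,0,0,0,0,110],[0,0,0,0,0,0,130],[0,0,0,0,0,0,150],[0,0,0,0,0,0,180],[0,0,0,0,0,0,200]]]'
python3 -m pendant '[[[0,0,0,0,0,0,200],[0,0,0,0,0,0,200],[0,0,0,0,0,0,200],[0,0,0,0,0,0,200],[0,0,0,0,0,0,200]]]'
```

```text
time: 2.23
tool_pos: [0.5173, -0.1641, 0.056]
tcp_rot: [0.0, 0.995, 0.103, 0.001]
ft_force: [0.8, -0.6, 0.2]
grip_width: 1.005
finger_force: 0.0
time: 2.65
tool_pos: [0.518, -0.1638, 0.0326]
tcp_rot: [0.0, 0.995, 0.104, 0.001]
ft_force: [0.0, 1.0, 0.1]
grip_width: 0.748
finger_force: 0.0
time: 3.07
tool_pos: [0.5179, -0.1637, 0.0327]
tcp_rot: [0.001, 0.995, 0.104, 0.001]
ft_force: [-0.3, 0.8, 5.7]
grip_width: 0.535
finger_force: 41.8
time: 3.48
tool_pos: [0.5178, -0.1637, 0.0326]
tcp_rot: [0.001, 0.995, 0.104, 0.001]
ft_force: [-1.3, 1.0, 7.1]
grip_width: 0.535
finger_force: 41.8
```

```bash
python3 -m pendant '[[[0,0,3,0,0,0,200],[0,0,6,0,0,0,200],[0,0,9,0,0,0,200],[0,0,12,0,0,0,200],[0,0,14,0,0,0,200]]]'
python3 -m pendant '[[[0,0,14,0,0,0,200],[0,0,12,0,0,0,200],[0,0,9,0,0,0,200],[0,0,6,0,0,0,200],[0,0,3,0,0,0,200]]]'
python3 - <<'E'
from h import *
f=imaging.grab_frame("top");g=imaging.grab_frame("wrist")
p=proj(f,[.517,-.163,.1]).astype(int);print(p)
a=cv2.resize(f["img"][p[1]-50:p[1]+50,p[0]-50:p[0]+50],(400,400));b=cv2.resize(g["img"][100:300,220:420],(400,400));cv2.imwrite("pics/l.png",np.hstack([a,b]))
E
```

```text
time: 3.9
tool_pos: [0.5165, -0.1633, 0.0761]
tcp_rot: [-0.0, 0.995, 0.104, -0.0]
ft_force: [-0.1, 0.3, -2.3]
grip_width: 0.535
finger_force: 41.3
time: 4.32
tool_pos: [0.5173, -0.1636, 0.1205]
tcp_rot: [0.0, 0.995, 0.104, 0.001]
ft_force: [0.1, 0.3, -2.5]
grip_width: 0.539
finger_force: 41.3
[400 212]
```

View pics/l.png

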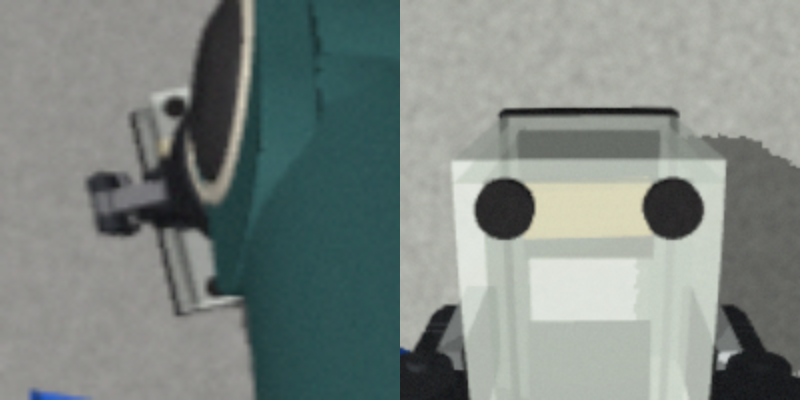

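The wrist crop shows the token still at the far end between the feet (right panel, 505–670, 210), with the slot clear behind it. Carrying gently to the saucer.

```bash
python3 -m pendant '[[[1,4,0,0,0,0,200],[2,8,0,0,0,0,200],[2,12,0,0,0,0,200],[3,16,0,0,0,0,200],[3,20,0,0,0,0,200]]]'
python3 -m pendant '[[[3,20,0,0,0,0,200],[3,20,0,0,0,0,200],[3,20,0,0,0,0,200],[3,20,0,0,0,0,200],[3,20,0,0,0,0,200]]]'
python3 -m pendant '[[[3,20,0,0,0,0,200],[3,20,0,0,0,0,200],[3,20,0,0,0,0,200],[3,20,0,0,0,0,200],[3,20,0,0,0,0,200]]]'
python3 -m pendant '[[[3,17,0,0,0,0,200],[3,14,0,0,0,0,200],[2,10,0,0,0,0,200],[2,7,0,0,0,0,200],[1,3,0,0,0,0,200]]]'
python3 -m pendant '[[[0,0,-2,0,0,0,200],[0,0,-4,0,0,0,200],[0,0,-4,0,0,0,200],[0,0,-2,0,0,0,200],[0,0,0,0,0,0,200]]]'
python3 - <<'E'
from h import *
f=imaging.grab_frame("scene");g=imaging.grab_frame("wrist")
a=cv2.resize(f["img"][100:260,280:440],(400,400));b=cv2.resize(g["img"][100:300,220:420],(400,400));cv2.imwrite("pics/s.png",np.hstack([a,b]))
E
```

```text
time: 4.83
tool_pos: [0.5278, -0.1024, 0.1188]
tcp_rot: [-0.0, 0.995, 0.103, -0.0]
ft_force: [0.6, 0.2, -1.0]
grip_width: 0.536
finger_force: 41.3
time: 5.25
tool_pos: [0.5426, -0.0007, 0.1189]
tcp_rot: [-0.0, 0.995, 0.104, -0.0]
ft_force: [0.4, 0.2, -3.0]
grip_width: 0.533
finger_force: 41.3
time: 5.67
tool_pos: [0.5572, 0.0992, 0.1188]
tcp_rot: [-0.0, 0.995, 0.104, -0.001]
ft_force: [0.1, -0.1, -1.9]
grip_width: 0.535
finger_force: 41.3
time: 6.08
tool_pos: [0.5688, 0.1489, 0.119]
tcp_rot: [-0.0, 0.995, 0.104, -0.0]
ft_force: [0.9, -0.6, -2.1]
grip_width: 0.532
finger_force: 41.3
time: 6.5
tool_pos: [0.5684, 0.1465, 0.1064]
tcp_rot: [0.0, 0.995, 0.103, -0.001]
ft_force: [-0.2, -0.2, -1.9]
grip_width: 0.533
finger_force: 41.3
```

View pics/s.png

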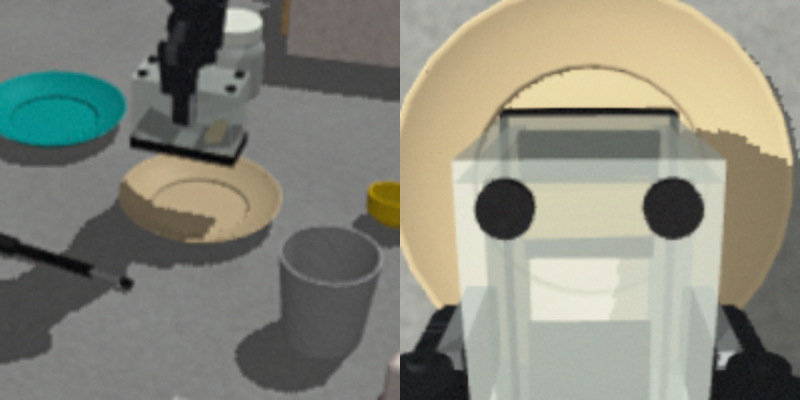

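The token is still in (left panel, 215,130), and the bank is above the saucer. Next I raise the +x end by about 29°.

```bash
python3 -m pendant '[[[0,0,0,0.02,-0.1,0,200],[0,0,0,0.02,-0.1,0,200],[0,0,0,0.02,-0.1,0,200],[0,0,0,0.02,-0.1,0,200],[0,0,0,0.02,-0.1,0,200]]]'
python3 -m pendant '[[[0,0,0,0,0,0,200],[0,0,0,0,0,0,200],[0,0,0,0,0,0,200],[0,0,0,0,0,0,200],[0,0,0,0,0,0,200]]]'
python3 - <<'E'
from h import *
f=imaging.grab_frame("scene");g=imaging.grab_frame("wrist")
a=cv2.resize(f["img"][100:260,280:440],(400,400));b=cv2.resize(g["img"][100:300,220:420],(400,400));cv2.imwrite("pics/t.png",np.hstack([a,b]))
E
```

```text
time: 7.02
tool_pos: [0.5658, 0.1431, 0.1062]
tcp_rot: [-0.013, 0.972, 0.101, 0.212]
ft_force: [-1.3, -0.9, -3.4]
grip_width: 0.54
finger_force: 41.5
time: 7.43
tool_pos: [0.5709, 0.1432, 0.1078]
tcp_rot: [-0.014, 0.972, 0.099, 0.212]
ft_force: [0.1, -0.8, -1.4]
grip_width: 0.536
finger_force: 41.5
```

View pics/t.png

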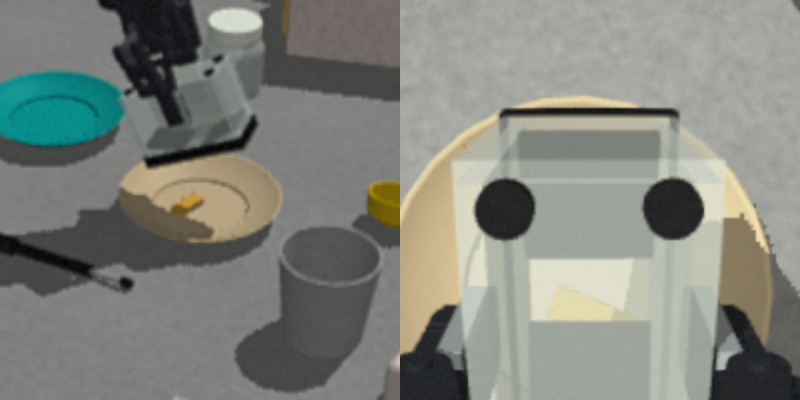

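The token has dropped and lies in the saucer (left panel, 188,203), and the bank is empty. I level the bank and carry it back to its original spot.

```bash
python3 -m pendant '[[[0,0,4,-0.02,0.1,0,200],[0,0,4,-0.02,0.1,0,200],[0,0,4,-0.02,0.1,0,200],[0,0,0,-0.02,0.1,0,200],[0,0,0,-0.02,0.1,0,200]]]'
python3 -m pendant '[[[-1,-4,0,0,0,0,200],[-2,-8,0,0,0,0,200],[-2,-14,0,0,0,0,200],[-3,-20,0,0,0,0,200],[-4,-25,0,0,0,0,200]]]'
python3 -m pendant '[[[-5,-27,0,0,0,0,200],[-5,-27,0,0,0,0,200],[-5,-27,0,0,0,0,200],[-5,-27,0,0,0,0,200],[-5,-27,0,0,0,0,200]]]'
python3 -m pendant '[[[-4,-27,0,0,0,0,200],[-4,-25,0,0,0,0,200],[-4,-20,0,0,0,0,200],[-3,-15,0,0,0,0,200],[-1,-10,0,0,0,0,200]]]'
python3 -m pendant '[[[0,-5,-5,0,0,0,200],[0,0,-10,0,0,0,200],[0,0,-15,0,0,0,200],[0,0,-10,0,0,0,200],[0,0,0,0,0,0,200]]]'
python3 -m pendant '[[[0,0,0,0,0,0,200],[0,0,0,0,0,0,200]]]'
```

```text
time: 7.95
tool_pos: [0.5713, 0.1427, 0.1195]
tcp_rot: [0.01, 0.994, 0.103, -0.034]
ft_force: [0.8, 0.0, -3.4]
grip_width: 0.534
finger_force: 41.6
time: 8.37
tool_pos: [0.5567, 0.0713, 0.1182]
tcp_rot: [0.011, 0.994, 0.105, -0.032]
ft_force: [-0.3, -0.7, -1.8]
grip_width: 0.534
finger_force: 41.6
time: 8.78
tool_pos: [0.5311, -0.0657, 0.1184]
tcp_rot: [0.012, 0.994, 0.103, -0.032]
ft_force: [1.2, -0.6, -1.9]
grip_width: 0.537
finger_force: 41.6
time: 9.2
tool_pos: [0.5146, -0.1634, 0.1184]
tcp_rot: [0.012, 0.994, 0.102, -0.033]
ft_force: [-0.7, -0.1, -2.1]
grip_width: 0.532
finger_force: 41.6
time: 9.62
tool_pos: [0.5154, -0.1634, 0.0755]
tcp_rot: [0.01, 0.994, 0.104, -0.034]
ft_force: [-0.7, 0.2, -2.7]
grip_width: 0.534
finger_force: 41.6
time: 9.78
tool_pos: [0.5177, -0.1643, 0.0782]
tcp_rot: [0.011, 0.994, 0.104, -0.032]
ft_force: [-0.9, 0.3, -1.7]
grip_width: 0.535
finger_force: 41.6
```

```bash
python3 -m pendant '[[[0,0,0,0.028,-0.062,0,200],[0,0,-10,0,0,0,200],[0,0,-15,0,0,0,200],[0,0,-10,0,0,0,200],[0,0,-4,0,0,0,200]]]'
python3 -m pendant '[[[0,0,-2,0,0,0,200],[0,0,0,0,0,0,200],[0,0,0,0,0,0,200]]]'
```

```text
time: 10.2
tool_pos: [0.5165, -0.1648, 0.0376]
tcp_rot: [-0.0, 0.995, 0.104, -0.001]
ft_force: [-1.0, -0.7, -1.7]
grip_width: 0.531
finger_force: 41.7
time: 10.45
tool_pos: [0.5178, -0.1649, 0.0374]
tcp_rot: [0.0, 0.995, 0.104, 0.0]
ft_force: [-0.0, 0.5, -1.5]
grip_width: 0.53
finger_force: 41.7
```

```bash
python3 -m pendant '[[[0,0,-2,0,0,0,200],[0,0,-1,0,0,0,200],[0,0,-1,0,0,0,200],[0,0,0,0,0,0,200]]]'
python3 -m pendant '[[[0,0,-1,0,0,0,200],[0,0,0,0,0,0,200]]]'
```

```text
time: 10.78
tool_pos: [0.5173, -0.1651, 0.0332]
tcp_rot: [0.0, 0.995, 0.103, -0.0]
ft_force: [-0.5, -0.1, -2.1]
grip_width: 0.534
finger_force: 41.7
time: 10.95
tool_pos: [0.5174, -0.1652, 0.0327]
tcp_rot: [0.0, 0.995, 0.103, -0.0]
ft_force: [-2.1, -0.9, 2.7]
grip_width: 0.529
finger_force: 42.1
```

Contact (+2.7 N): I release slowly, wait, then retreat straight up.

```bash
python3 -m pendant '[[[0,0,0,0,0,0,110],[0,0,0,0,0,0,90],[0,0,0,0,0,0,60],[0,0,0,0,0,0,30],[0,0,0,0,0,0,0]]]'
python3 -m pendant '[[[0,0,0,0,0,0,0],[0,0,0,0,0,0,0],[0,0,0,0,0,0,0],[0,0,5,0,0,0,0],[0,0,15,0,0,0,0]]]'
python3 -m pendant '[[[0,0,25,0,0,0,0],[0,0,30,0,0,0,0],[0,0,30,0,0,0,0],[0,0,30,0,0,0,0],[0,0,20,0,0,0,0]]]'
python3 -m pendant '[[[-20,-20,0,0,0,0,0],[-20,-30,0,0,0,0,0],[-20,-30,0,0,0,0,0],[-20,-30,0,0,0,0,0],[0,0,0,0,0,0,0]]]'
python3 - <<'E'
from h import *
f=imaging.grab_frame("top");g=imaging.grab_frame("scene")
a=cv2.resize(f["img"][50:330,170:450],(400,400));b=cv2.resize(g["img"][100:300,220:420],(400,400));cv2.imwrite("pics/e.png",np.hstack([a,b]))
E
```

```text
time: 11.37
tool_pos: [0.5174, -0.1651, 0.0322]
tcp_rot: [0.0, 0.995, 0.103, -0.0]
ft_force: [-0.3, -1.3, 0.5]
grip_width: 0.995
finger_force: 0.0
time: 11.78
tool_pos: [0.5158, -0.1647, 0.0509]
tcp_rot: [-0.001, 0.995, 0.104, -0.002]
ft_force: [-0.0, -0.1, 1.2]
grip_width: 0.999
finger_force: 0.0
time: 12.2
tool_pos: [0.5183, -0.1651, 0.1905]
tcp_rot: [0.001, 0.995, 0.104, 0.002]
ft_force: [0.6, 0.0, 0.3]
grip_width: 1.003
finger_force: 0.0
time: 12.62
tool_pos: [0.4325, -0.2821, 0.1873]
tcp_rot: [0.002, 0.995, 0.098, -0.002]
ft_force: [-0.9, -0.9, -0.0]
grip_width: 1.0
finger_force: 0.0
```

View pics/e.png

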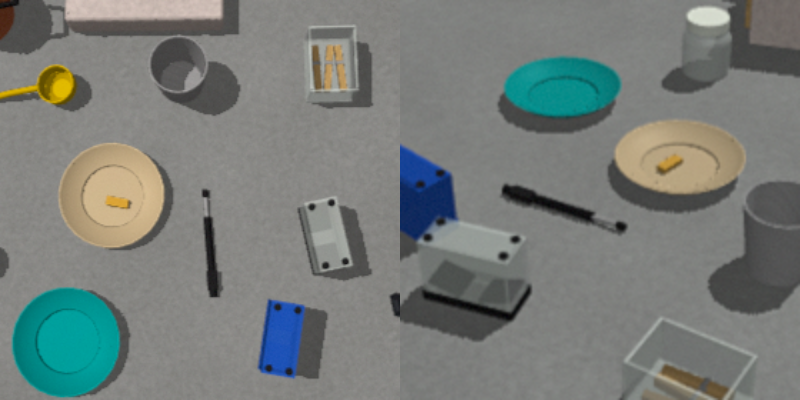

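The token lies in the saucer (left panel, 117,202). The empty bank stands upside down at (327,235), and nothing else has moved.

```bash
python3 -c "from rig import r; print(r.sign_off())"
```

```text
the job is handed in; nothing more can be done
None
```

The token is in the beige saucer, the bank is back where it started, upside down and released, and the saucer and cup were left in place; I handed the job in at about 12.7 s.

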